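# Gauge the lanes of a label guide

### The job

Set the two sliding lane plates with the thicker of the two gauge blocks: stand it on the bed against the fixed end plate and bring the first plate snugly up to it, then step the block into the next gap and bring the second plate up to it without shifting the first, so that both gaps equal the block's thickness. Finally stand the block back upright on the cork pad, let go, and leave everything else where it is.

Things in the scene. Friction and masses are not known exactly. Their poses are not given: they have to be found in the camera images.
- unit: The lane guide's aluminium bed, fixed: 130 (x) x 270 (y) mm, top 14 mm above the table; origin at its centre at table height. y runs along the row: fixed end plate, first sliding plate, second. Two 10 mm rods run along it at x = +-45 mm, where each plate has dark shoes 18 x 18 mm, 16 to 34 mm above the table; the middle 70 mm in x is clear.
- end_plate (a point): Centre of the fixed upright end plate, at the bed's -y end (the robot's right; a foot block is behind it, the bed's other end is bare), 43 mm above the table. All three plates are aluminium, 8 mm thick along the row (y), 110 mm long across it (x), and stand from 14 to 72 mm above the table. Axes: y along the row towards the sliding plates, x along the plate, z up.
- plate1_mid (a point): Centre of the first sliding plate (size, height and axes as the end plate). It slides along the row only: about 10 N moves it and it stays where it is left. Starts with a gap of 52 to 80 mm to the end plate. Rightly set, its centre is 42 mm from the end plate's (34 mm gap + 8 mm).
- plate2_mid (a point): Centre of the second sliding plate (same kind, also 10 N). Starts with a gap of 60 mm or more to the first. Rightly set, its centre is 42 mm from the first plate's. Pressed against the block with more than about 20 N in all (its own 10 N and the first plate's 10 N), it shifts the first plate too. Dragging the block along the bed adds 1 to 4 N.
- gauge_mid (a point): The thicker gauge block, loose, upright, 0.2 to 0.33 kg: aluminium body 60 (its x) x 34 (its y, the gap to set) x 46 mm high; on its middle a black handle 20 (x) x 16 (y) mm up to 106 mm above the underside. Point on its vertical axis, 53 mm above the underside. In a gap its y lies along the row and the handle rises 48 mm above the plates; hold it there, about 86 mm above the underside.
- thin_mid (a point): The thinner gauge block, loose: same shape and handle but only 20 mm thick in y. Not to be used or moved. Point on its axis, 53 mm above its underside.
- pad_top (a point): Centre of the top of the cork pad, fixed, 180 (x) x 200 (y) mm, top 6 mm above the table. Both gauge blocks stand on it at the start, 90 to 110 mm apart in y, the thicker one at either place. A collar and a hex key lie near its x edges.
- collar: Steel shaft collar, 30 mm wide, 12 mm high, loose on the pad; bystander. Origin at its underside.
- hexkey: Dark L-shaped hex key, 70 mm long, 6 mm thick, loose on the pad; bystander. Origin at its underside.
- jar: White jar, 60 mm wide, 70 mm high, loose, beyond the guide; bystander. Origin at its underside.
- core: Upright cardboard core, 84 mm wide, 70 mm high, loose, beyond the guide; bystander. Origin at its underside.
- driver: Screwdriver lying near the robot, loose; bystander. Origin at its underside.
- sensor: Grey sensor head 30 x 45 x 30 mm, loose, near the robot; bystander. Origin at its underside.

How it is judged (in metres and radians):
On the way, in this order (a step that is already met when the one before it is completed fails the run):
1. the thicker block stands upright on the bed between the end plate and the first plate, and that gap is 32 to 36 mm (y of gauge_mid in the frame of end_plate between 0.015 and 0.027 m and x of gauge_mid in the frame of end_plate between -0.03 and 0.03 m and z of gauge_mid in the frame of end_plate between 0.016 and 0.03 m and angle between gauge_mid's own z axis and vertical below 0.12 rad and y of plate1_mid in the frame of end_plate between 0.04 and 0.044 m), for 0.2 s.
2. the block stands upright on the bed between the first and second plates, that gap is 32 to 36 mm and the first gap still is (y of gauge_mid in the frame of plate1_mid between 0.015 and 0.027 m and x of gauge_mid in the frame of plate1_mid between -0.03 and 0.03 m and z of gauge_mid in the frame of end_plate between 0.016 and 0.03 m and angle between gauge_mid's own z axis and vertical below 0.12 rad and y of plate1_mid in the frame of end_plate between 0.04 and 0.044 m and y of plate2_mid in the frame of plate1_mid between 0.04 and 0.044 m), for 0.2 s.
At the end, for the whole second after the job is handed in: Both gaps (end plate to first plate, first to second plate) are 34 mm within 2 mm, and the thicker gauge block stands upright, at rest and released, on the cork pad with its centre over the pad (y of plate1_mid in the frame of end_plate between 0.04 and 0.044 m and y of plate2_mid in the frame of plate1_mid between 0.04 and 0.044 m and x of gauge_mid in the frame of pad_top between -0.09 and 0.09 m and y of gauge_mid in the frame of pad_top between -0.1 and 0.1 m and z of gauge_mid in the frame of pad_top between 0.046 and 0.058 m and angle between gauge_mid's own z axis and vertical below 0.1 rad and linear speed of gauge below 0.02 m/s); the robot touches nothing.
It fails at once if the thinner gauge block is moved by more than 30 mm (distance of thin_mid from where it was at the start of the episode above 0.03 m).
It fails at once if another loose thing (collar, hex key, jar, core, screwdriver, sensor head) is moved by more than 30 mm (distance of any of collar, hexkey, jar, core, driver, sensor from where it was at the start of the episode above 0.03 m).
It also fails if it takes over 70 s, if anything falls off the work surface, if the arm or the gripper's body presses on something with over 40 N, if the wrist force passes 120 N, or if a joint passes its speed limit or range.

### The arm

A 7-joint arm with a two-finger parallel gripper is mounted at the origin on the work surface. World frame = base frame: x ahead of the robot, y to its left, z up, the work surface at z = 0. Lengths are in mm, angles in rad, forces in N, time in s.
With the tool pointing down it reaches from about 400 to 750 mm from the base axis. Payload 19.5 kg.
Tool frame: the origin (TCP) lies midway between the tips of the shut fingers; the grasp point (between the pads) lies 19 mm behind it; x points along the fingers, z is the direction in which the jaws open and shut, and the axes are right-handed (so a half turn about x gives the same grasp; the last joint's range is limited). The gripper opens to 85 mm and grips with 20 to 120 N. Pads are 22 mm wide; open, the fingers measure 114 mm over their backs; the gripper's body (76 mm by 85 mm) begins 54 mm behind the grasp point. The pads swing forward as they close: fully open they stand 13 mm farther back than shut.
Start: joints at [-1.286, 0.707, -0.028, 1.485, 0.022, 0.951, -0.075], TCP at [184.569, 544.542, 207.468] pointing down, gripper open.
Joint ranges: [-2.71, 2.71], [-0.32, 2.16], [-1.57, 1.52], [0, 2.45], [-1.46, 4.6], [0, 2.02], [-2.83, 2.83]. Speed limits (rad/s): [1.89, 1.89, 2.57, 2.57, 3.01, 3.01, 3.01].

### API

Orientations are given as [roll, pitch, yaw] about the fixed x, y, z axes, in that order (R = Rz(yaw) Ry(pitch) Rx(roll)).
In Python, from workcell import bot gives the robot as it stands. The module is installed in compiled form; this text tells all that it offers.
- The arm moves only by the tool drive_tool, never from a script. Its argument "targets" is a list of rows, each a list of 3 entries, a list of its own where there are three numbers: the turn, a rotation vector about the tool's x, y, z in degrees, then the shift along the tool's x, y, z in cm, then the closure in counts, from 0 (fully open) to 255 (shut). A call has 1 to 10 rows; each row is the pose to reach, as a shift and turn from the pose commanded when the call began, along the tool's axes at that moment; what a row does not reach only later rows make up. A row lasts 1/8 s, in which the tool goes at most 62.5 mm and 10.7 degrees, less where a joint would pass 70% of its speed; a pose out of reach is approached as far as the arm can. A call with a gripper value outside its range is refused whole. The fingers move at their own pace and stop on an object; "force" is the grip in N (left out, the last holds). Time passes only in rows, so rows that repeat a pose let the fingers close. It gives the time, the measured TCP pose, the force and the opening at its end, in the units of the state.
- bot.get_obs(): the state, without advancing time (a new reading comes with each control period).
- bot.camera(name): name is "scene" or "top"; returns a dict with "image" (480x640x3 uint8, blue, green, red), "camera_matrix" (3x3 intrinsics, pixels), "D" ([k1, k2, p1, p2, k3] as OpenCV has them; the pictures are not rectified), "camera_from_world" (4x4, takes a point from world to camera coordinates). Camera axes: x right, y down, z forward; pixel columns grow to the right and rows downward; lengths in mm; the calibration is good to about 2 mm. A picture is of the moment at which its call begins. There is no depth.
- bot.finish_job(): hands the job in, once; it reports no verdict.
Trained networks look in a picture, given as the dict that the camera call returned (one of the last four; its "shot" number tells which), for a name from the list of things; names that differ only in an ending like _2 or _b are one class to them, and where a whole thing is asked for, a point or a joint stands for the part that bears it (a point fixed in the world has none). Each returns a list of dicts, best first, with "score" (0 to 1); they miss things now and then, are a little off and sometimes report something else, mostly with a low value. They report only what shows in the picture. A call takes as long as a camera call.
- bot.boxes_of(picture, query): "extent" ([left, top, width, height] in pixels, round what is visible of it).
- bot.silhouettes(picture, query): "pixels" (480x640 bool, what is visible of it) and "extent" ([left, top, width, height] in pixels, round what is visible of it).
- bot.spot_point(picture, query): "point" ([row, column] in pixels: a listed point, or the origin of a listed thing).
The state is a dict: "t": time; "q": joint angles; "qd": joint speeds; "tau": joint torques, N m; "ee_pos": TCP position; "tcp_rot": TCP orientation; "wrist_force": force on the tool from outside, world axes, zero at the start; "torque": the same for the moment, N m; "width": finger opening in mm.
Only numpy, scipy, OpenCV 4.12 (cv2) and the standard library are available. Lean on these libraries where they do the work, as an engineer would, in place of code of your own. Each camera call takes 0.05 s, during which the arm holds its last target. There are 200 camera calls.

## Working session

There is one attempt and no reset: what is moved stays moved. The work goes in short steps, Python scripts to look and compute and a tool call to move; the robot and the scene stay as the last step left them, time stands still between calls to the robot, and variables do not carry over. Pictures are saved under pics/ and viewed, about 8 in all and at most 12, crops included, and the job is handed in when it is done.

Besides the shell and the picture viewer there is one more tool, called after ">>>" as a command line: name --argument value ..., lists and objects as JSON in quotes. drive_tool: Moves the arm, as the interface text tells. Its arguments: {"type":"object","properties":{"targets":{"type":"array","items":{"type":"array"}},"force":{"type":"number"}},"required":["targets"]}

```bash
mkdir -p pics; cat > h.py <<'E'
import numpy as np, cv2
from workcell import bot
def ray(c,rc):
    p=cv2.undistortPoints(np.array([[[rc[1],rc[0]]]],float),c["camera_matrix"],np.array(c["D"],float))[0,0]
    M=np.array(c["camera_from_world"]);R=M[:3,:3];t=M[:3,3]
    return -R.T@t, R.T@np.array([p[0],p[1],1])
def atz(c,rc,z):
    o,d=ray(c,rc);return o+d*(z-o[2])/d[2]
def proj(c,P):
    M=np.array(c["camera_from_world"]);r=cv2.Rodrigues(M[:3,:3])[0]
    return cv2.projectPoints(np.array(P,float).reshape(-1,1,3),r,M[:3,3],c["camera_matrix"],np.array(c["D"],float))[0].reshape(-1,2)
def tri(l):
    A=0;b=0
    for o,d in l:
        d=d/np.linalg.norm(d);Q=np.eye(3)-np.outer(d,d);A=A+Q;b=b+Q@o
    return np.linalg.solve(A,b)
E
python3 - <<'E'
from h import *
np.set_printoptions(precision=1,suppress=True)
c={n:bot.camera(n) for n in("scene","top")}
for n in c: cv2.imwrite(f"pics/{n}0.png",c[n]["image"])
Z=dict(unit=0,end_plate=43,plate1_mid=43,plate2_mid=43,gauge_mid=59,thin_mid=59,pad_top=6,collar=6,hexkey=6,jar=0,core=0,driver=0,sensor=0)
for k,z in Z.items():
    for n in c:
        for r in bot.spot_point(c[n],k)[:2]: print(k,n,round(r["score"],2),np.array(r["point"]),atz(c[n],r["point"],z))
o=bot.get_obs();print({k:np.round(o[k],3) for k in o})
for n in c:
    o,_=ray(c[n],[240,320]);print(n,o)
E
```

```text
unit scene 0.8 [218.1 255.7] [ 532.2 -217.6    0. ]
unit scene 0.47 [153.8 289.7] [ 334.6 -260.7    0. ]
unit top 0.58 [255.1 398.4] [ 527.5 -209.1    0. ]
end_plate scene 0.92 [190.1 210.3] [ 546.3 -324.    43. ]
end_plate top 0.92 [244.7 454.4] [ 551.3 -325.4   43. ]
end_plate top 0.38 [234.  201.5] [563.8 232.5  43. ]
plate1_mid scene 0.96 [202.1 241.7] [ 536.  -245.9   43. ]
plate1_mid scene 0.69 [356.8 402.9] [657.3 200.9  43. ]
plate1_mid top 0.7 [254.8 417.4] [ 527.3 -244.4   43. ]
plate1_mid top 0.55 [264.3 243. ] [498.7 139.2  43. ]
plate2_mid scene 0.66 [217.2 283.2] [ 521.5 -147.8   43. ]
plate2_mid scene 0.59 [205.5 240.3] [ 544.9 -242.9   43. ]
gauge_mid scene 0.89 [318.6 445.5] [559.3 234.4  59. ]
gauge_mid top 0.75 [235.5 200.8] [559.3 230.4  59. ]
thin_mid scene 0.71 [294.6 391.6] [568.4 130.   59. ]
thin_mid scene 0.63 [156.7 289.9] [ 385.1 -222.    59. ]
thin_mid top 0.85 [232.2 253.5] [568.8 116.2  59. ]
thin_mid top 0.16 [253.9 401.5] [ 527.9 -207.    59. ]
pad_top scene 0.61 [325.6 406.8] [584.6 178.5   6. ]
pad_top top 0.93 [228.8 230.6] [579.6 174.9   6. ]
coll
[... 492 characters left out ...]
 -356.8    0. ]
driver top 0.64 [341.2 187.2] [324.5 264.8   0. ]
driver top 0.43 [197.9 221.3] [650.9 199.4   0. ]
sensor scene 0.88 [152.1 291.9] [ 327.1 -259.2    0. ]
sensor top 0.69 [338.4 420. ] [ 340.8 -259.1    0. ]
sensor top 0.69 [267.1 245.4] [493.2 139.4   0. ]
{'t': np.float64(1.4), 'q': array([-1.3,  0.7, -0. ,  1.5,  0. ,  1. , -0.1]), 'qd': array([-0., -0.,  0., -0.,  0.,  0.,  0.]), 'tau': array([ -0. , -88.3,   1.2, -23.6,   0. ,   0. ,  -0. ]), 'ee_pos': array([184.6, 544.5, 207.5]), 'tcp_rot': array([-3. ,  1.6, -1.7]), 'wrist_force': array([0.3, 0.4, 0.3]), 'torque': array([-0., -0., -0.]), 'width': np.float64(85.252)}
scene [967.2 225.  858.2]
top [ 478.6  -24.7 1230. ]
```

View images.

View pics/scene0.png

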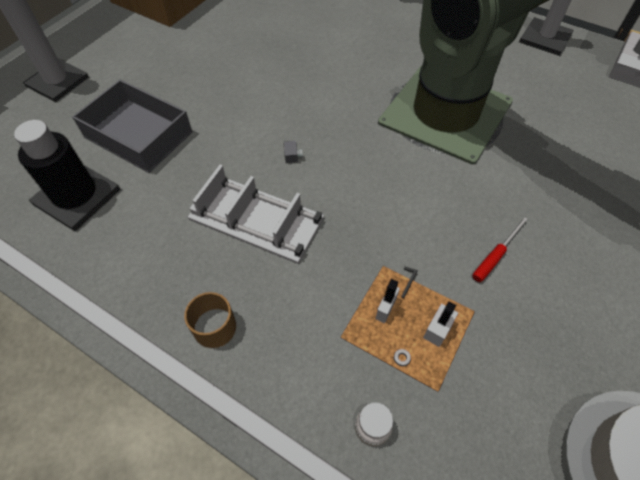

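View pics/top0.png

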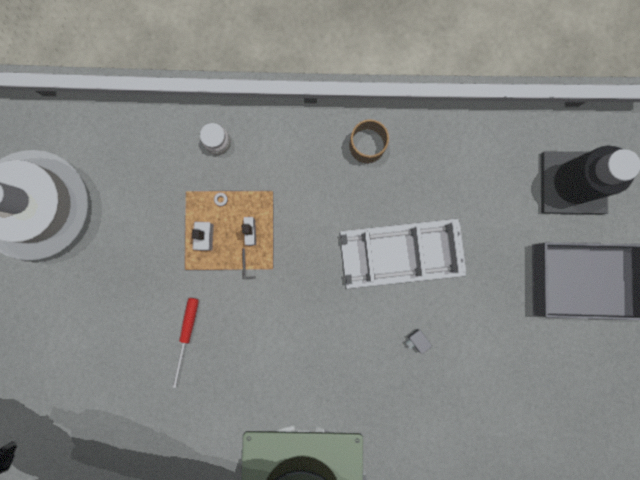

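Scene: bed at top-view (341–465, 221–288), slightly rotated; thick block on the pad's left (202,235), thin one at (249,231); hex key and collar are near them. Next I need the yaw values.

```bash
python3 - <<'E'
from h import *
from scipy.spatial.transform import Rotation as Rn
np.set_printoptions(precision=2,suppress=True)
c=bot.camera("top");s=bot.camera("scene")
for q,z in(("unit",14),("gauge_mid",40),("thin_mid",40),("pad_top",6)):
  for n,k in(("top",c),("scene",s)):
    r=bot.silhouettes(k,q)
    if not r: print(q,n,"none");continue
    m=r[0]["pixels"];ys,xs=np.nonzero(m)
    P=np.array([atz(k,(a,b),z)[:2] for a,b in zip(ys,xs)],np.float32)
    print(q,n,round(r[0]["score"],2),m.sum(),cv2.minAreaRect(P))
a=cv2.resize(c["image"][185:275,180:280],None,fx=4,fy=4,interpolation=cv2.INTER_CUBIC)
b=cv2.resize(c["image"][215:295,335:470],None,fx=4,fy=4,interpolation=cv2.INTER_CUBIC)
d=cv2.resize(s["image"][265:350,370:470],None,fx=4,fy=4,interpolation=cv2.INTER_CUBIC)
W=np.zeros((600,800,3),np.uint8)
b=cv2.resize(b,(400,237));W[:360,:400]=a;W[:340,400:]=d;W[361:598,:400]=b
cv2.imwrite("pics/z1.png",W)
o=bot.get_obs();print(o["tcp_rot"],o["t"]);print(Rn.from_euler("xyz",o["tcp_rot"]).as_matrix())
E
```

```text
unit top 0.68 7044 ((532.8170776367188, -215.66522216796875), (133.63400268554688, 274.9159851074219), 7.187404632568359)
unit scene 0.92 6729 ((526.4187622070312, -222.0984344482422), (161.69784545898438, 290.0317077636719), 6.607033729553223)
gauge_mid top 0.61 553 ((559.6618041992188, 229.7007598876953), (62.55341720581055, 44.06671905517578), 1.9222759008407593)
gauge_mid scene 0.86 858 ((559.6494140625, 231.08802795410156), (95.07445526123047, 36.11212921142578), 0.4294736683368683)
thin_mid top 0.56 371 ((572.7017822265625, 128.04132080078125), (63.531822204589844, 31.86183738708496), 4.592596530914307)
thin_mid scene 0.9 511 ((574.3637084960938, 127.6228256225586), (92.09010314941406, 24.511852264404297), 8.701089859008789)
pad_top top 0.9 5653 ((577.5172119140625, 179.4813232421875), (178.49066162109375, 197.8892059326172), 1.4776561260223389)
pad_top scene 0.71 192 ((646.3831787109375, 198.5735626220703), (30.973316192626953, 27.514766693115234), 27.357067108154297)
[-2.94  1.57 -1.69] 1.9
[[-0.   -0.95  0.32]
 [-0.    0.32  0.95]
 [-1.   -0.   -0.  ]]
```

View pics/z1.png

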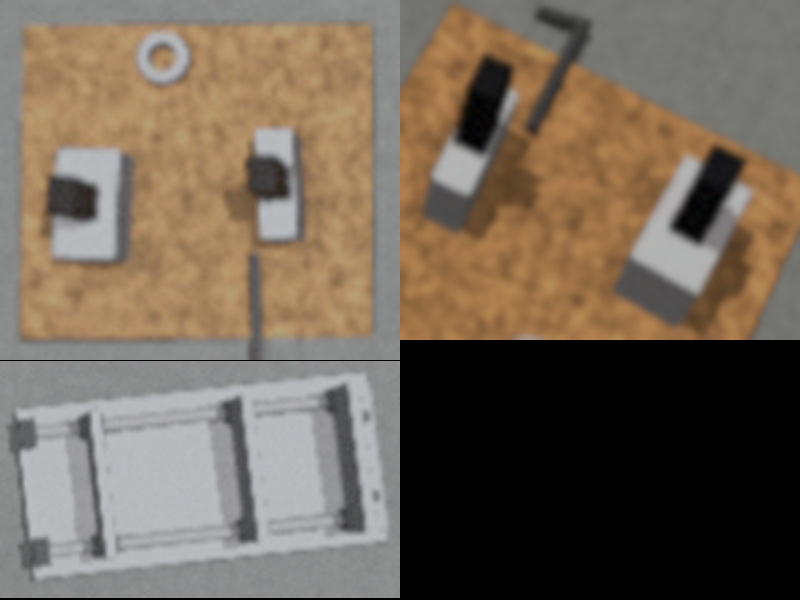

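```bash
cat >> h.py <<'E'
from scipy.spatial.transform import Rotation as Rn
def go(x,y,z,yawdeg,o=None):
    "turn (deg) and shift (cm) to TCP x,y,z, tool down, jaws along world angle yawdeg"
    o=o or bot.get_obs();R=Rn.from_euler("xyz",o["tcp_rot"]);a=np.radians(yawdeg)
    tz=np.array([np.cos(a),np.sin(a),0]);tx=np.array([0,0,-1.]);T=Rn.from_matrix(np.c_[tx,np.cross(tz,tx),tz])
    print(np.round(np.degrees((R.inv()*T).as_rotvec()),2),np.round(R.inv().apply(np.array([x,y,z])-o["ee_pos"])/10,3))
def plan():
    P=dict
E
sed -i '/^def plan/,$d' h.py
python3 - <<'E'
from h import *
go(559.5,231,150,-2.4)
c=bot.camera("top")
px=lambda u,v:(215+(v-361)/2.963,335+u/2.963)
Q=[atz(c,px(*p),14)[:2] for p in((15,410),(365,375),(387,540),(37,578))]
print(np.round(Q,1),np.mean(Q,0))
for i,j in((1,0),(2,3),(3,0),(2,1)):
    d=Q[j]-Q[i];print(np.linalg.norm(d),np.degrees(np.arctan2(d[1],d[0])))
E
```

```text
[ 7.367e+01 -1.000e-02  1.000e-02] [  5.75  -45.571 -17.654]
[[ 577.7  -74.5]
 [ 609.8 -341.1]
 [ 484.5 -357.8]
 [ 450.1  -93.3]] [ 530.53376657 -216.67178034]
268.54712554824215 96.86706659131322
266.67630035548206 97.40736505740361
128.99403147247915 8.401152231994654
126.4428361632847 7.578825549164528
```

>>> drive_tool --targets '[[[10,0,0],[0.5,-4.5,-1.8],0],[[20,0,0],[1,-10,-4],0],[[30,0,0],[2,-16,-6.3],0],[[40,0,0],[3,-22,-8.6],0],[[50,0,0],[4,-28,-10.9],0],[[60,0,0],[5,-34,-13.2],0],[[70,0,0],[5.7,-40,-15.5],0],[[73.7,0,0],[5.7,-45.5,-17.6],0],[[73.7,0,0],[5.7,-45.5,-17.6],0],[[73.7,0,0],[5.7,-45.5,-17.6],0]]' --force 50

```text
t: 3.2
ee_pos: [558.8, 231.8, 150.3]
tcp_rot: [2.902, 1.57, 2.86]
wrist_force: [-0.3, -0.3, 0.1]
width: 85.2
```

```bash
python3 - <<'E'
from h import *
o=bot.get_obs();print(o["ee_pos"],o["q"])
go(559.5,231,73,-2.4)
c=bot.camera("top");s=bot.camera("scene")
a=cv2.resize(c["image"][170:270,165:285],None,fx=3.3,fy=3.3);d=cv2.resize(s["image"][225:355,370:500],(400,400))
W=np.zeros((410,800,3),np.uint8);W[:a.shape[0],:a.shape[1]]=a;W[:400,400:]=d;cv2.imwrite("pics/z2.png",W)
E
```

```text
[558.81805786 231.84718725 150.28181739] [-0.56361918  0.83647924  0.25092191  1.44677314 -0.240141    0.88892879
 -0.28271737]
[-0.03 -0.03 -0.01] [ 7.728 -0.083  0.076]
```

View pics/z2.png

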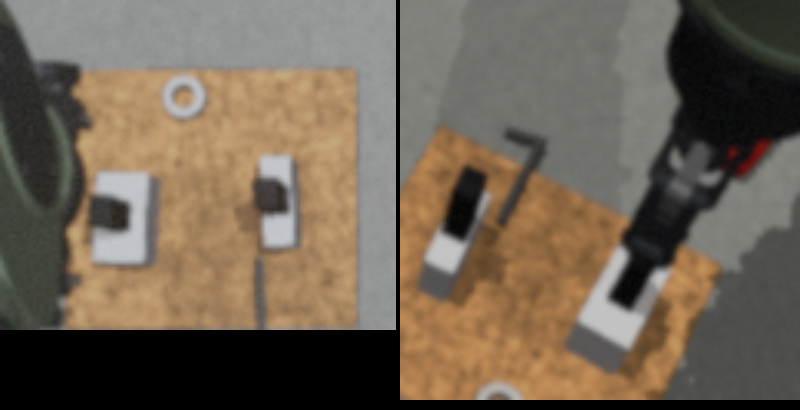

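The gripper's shadow and projection line up with the thick block's handle. Descending and gripping.

>>> drive_tool --targets '[[[0,0,0],[4,0,0.08],0],[[0,0,0],[7.7,-0.1,0.08],0],[[0,0,0],[7.7,-0.1,0.08],0],[[0,0,0],[7.7,-0.1,0.08],255],[[0,0,0],[7.7,-0.1,0.08],255],[[0,0,0],[7.7,-0.1,0.08],255],[[0,0,0],[7.7,-0.1,0.08],255],[[0,0,0],[7.7,-0.1,0.08],255],[[0,0,0],[7.7,-0.1,0.08],255],[[0,0,0],[7.7,-0.1,0.08],255]]' --force 60

```text
t: 4.55
ee_pos: [560.1, 230.9, 74.3]
tcp_rot: [0.443, 1.57, 0.401]
wrist_force: [-1.6, 0.1, 9.8]
width: 18.0
```

>>> drive_tool --targets '[[[0,0,0],[-2,0,0],255],[[0,0,0],[-6,0,0],255],[[0,0,0],[-12,0,0],255],[[0,0,0],[-12.5,-4,0],255],[[0,0,0],[-12.5,-4,0],255],[[0,0,0],[-12.5,-4,0],255]]'

```text
t: 5.3
ee_pos: [557.8, 191.2, 198.3]
tcp_rot: [2.852, 1.57, 2.809]
wrist_force: [-0.6, 0.4, -2.0]
width: 18.8
```

```bash
python3 - <<'E'
from h import *
o=bot.get_obs();print(o["ee_pos"],o["wrist_force"],o["width"])
go(540.2,-285,200,7.2)
c=bot.camera("top");s=bot.camera("scene")
a=cv2.resize(c["image"][150:290,150:290],(400,400));d=cv2.resize(s["image"][205:355,360:510],(400,400))
cv2.imwrite("pics/z3.png",np.hstack([a,d]))
E
```

```text
[557.82684349 191.19072096 198.28424993] [-0.6394431   0.41196492 -2.01225921] 18.803443604541123
[-9.62 -0.04 -0.01] [ -0.181 -47.651   0.25 ]
```

View pics/z3.png

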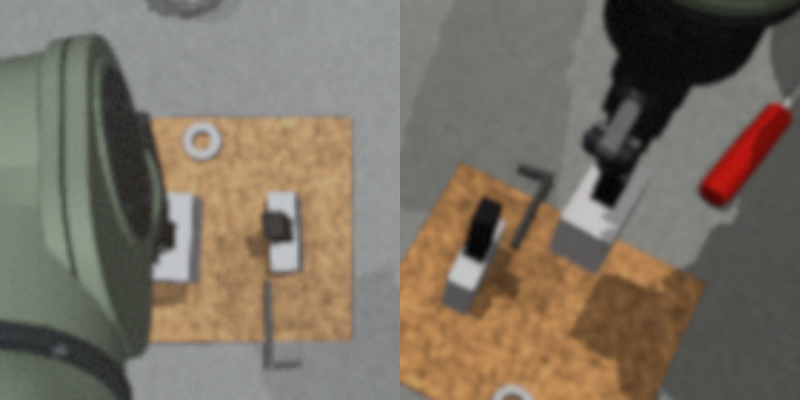

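Block held upright. Travelling to above the first gap.

>>> drive_tool --targets '[[[0,0,0],[0,-3,0],255],[[-1,0,0],[0,-8,0],255],[[-2.5,0,0],[0,-14,0.1],255],[[-4,0,0],[0,-20,0.1],255],[[-6,0,0],[0,-26,0.2],255],[[-8,0,0],[0,-32,0.25],255],[[-9.6,0,0],[0,-38,0.25],255],[[-9.6,0,0],[0,-43.5,0.25],255],[[-9.6,0,0],[0,-46.5,0.25],255],[[-9.6,0,0],[0,-47.6,0.25],255]]'

```text
t: 6.65
ee_pos: [540.1, -286.2, 198.0]
tcp_rot: [-3.138, 1.57, -3.014]
wrist_force: [-0.1, 1.1, -3.1]
width: 18.0
```

>>> drive_tool --targets '[[[0,0,0],[1.5,0,0],255],[[0,0,0],[3,0,0],255],[[0,0,0],[3,0,0],255]]'

```text
t: 7.02
ee_pos: [540.2, -283.4, 167.0]
tcp_rot: [2.467, 1.568, 2.593]
wrist_force: [0.2, 0.7, -2.7]
width: 18.4
```

```bash
python3 - <<'E'
from h import *
o=bot.get_obs();print(o["ee_pos"],o["wrist_force"],o["width"],o["t"],o["q"])
go(540.2,-285,84,7.2)
c=bot.camera("top");s=bot.camera("scene")
a=cv2.resize(c["image"][200:310,330:480],(450,330));d=cv2.resize(s["image"][140:270,170:340],(450,344))
for q in("end_plate","plate1_mid","plate2_mid"):
  for k in(c,s):
    for r in bot.spot_point(k,q)[:1]:
      p=atz(k,r["point"],43);e=p[:2]-[531.5,-216];print(q,round(r["score"],2),p[:2],"local",e@[.992,.1253],e@[-.1253,.992])
p=proj(s,[540.2,-285,43]);print(p)
cv2.imwrite("pics/z4.png",np.vstack([d]))
cv2.imwrite("pics/z4t.png",a)
E
```

```text
[ 540.17738201 -283.40782773  167.01504025] [ 0.22688823  0.71028157 -2.71735787] 18.381815481159876 7.025 [ 0.37428489  0.8139578   0.12154409  1.40130661 -0.11002115  0.93547014
  0.65031072]
[ 0.06 -0.11 -0.09] [ 8.301e+00 -1.710e-01 -1.000e-03]
end_plate 0.87 [ 549.96709479 -329.41749412] local 4.108146015069346 -114.82408114341108
plate1_mid 0.94 [ 530.35613762 -241.31452544] local -4.30662151571465 -24.968683284204957
plate1_mid 0.74 [ 535.46488049 -249.00340703] local -0.20216545002795 -33.23617930075189
plate2_mid 0.66 [ 521.13976471 -135.81156372] local -0.22974234511482422 80.8450662710781
plate2_mid 0.82 [ 518.92135956 -145.21934554] local -3.609195316540865 71.79051287559582
[[226.11595485 195.73987937]]
```

View pics/z4.png

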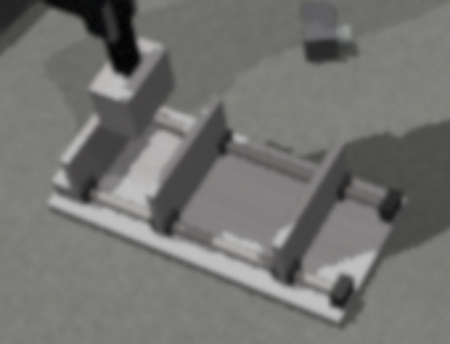

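Block hangs over the first gap, with the end plate left and plate 1 to the right; margins are about 16 mm each side. Lowering.

>>> drive_tool --targets '[[[0,0,0],[1,-0.2,0],255],[[0,0,0],[3,-0.2,0],255],[[0,0,0],[5,-0.2,0],255],[[0,0,0],[7,-0.2,0],255],[[0,0,0],[8,-0.2,0],255],[[0,0,0],[8,-0.2,0],255]]'

```text
t: 8.18
ee_pos: [540.4, -286.9, 88.1]
tcp_rot: [2.757, 1.57, 2.882]
wrist_force: [-0.2, -0.6, -3.1]
width: 18.4
```

>>> drive_tool --targets '[[[0,0,0],[0.2,0,0],255],[[0,0,0],[0.4,0,0],255],[[0,0,0],[0.4,0,0],255]]'

```text
t: 8.55
ee_pos: [540.7, -286.9, 84.6]
tcp_rot: [-1.057, 1.571, -0.932]
wrist_force: [-0.4, 0.1, -2.3]
width: 18.5
```

>>> drive_tool --targets '[[[0,0,0],[0.1,0,0],255],[[0,0,0],[0.2,0,0],255],[[0,0,0],[0.2,0,0],255]]'

```text
t: 8.93
ee_pos: [540.6, -286.8, 82.5]
tcp_rot: [3.102, 1.571, -3.056]
wrist_force: [-0.3, 1.4, -2.4]
width: 18.2
```

>>> drive_tool --targets '[[[0,0,0],[0.1,0,0],255],[[0,0,0],[0.15,0,0],255],[[0,0,0],[0.2,0,0],255],[[0,0,0],[0.2,0,0],255]]'

```text
t: 9.43
ee_pos: [541.0, -287.3, 82.3]
tcp_rot: [-0.703, 1.569, -0.578]
wrist_force: [-7.7, 3.2, 27.1]
width: 18.0
```

Contact at 82.3. Relax, release, lift, and move between the plates with the fingers shut.

>>> drive_tool --targets '[[[0,0,0],[-0.15,0,0],255],[[0,0,0],[-0.15,0,0],0],[[0,0,0],[-0.15,0,0],0],[[0,0,0],[-0.15,0,0],0],[[0,0,0],[-0.15,0,0],0],[[0,0,0],[-3,0,0],0],[[0,0,0],[-8,0,0],255],[[0,0,0],[-8,4,0],255],[[0,0,0],[-8,9.2,0],255],[[0,0,0],[-8,9.2,0],255]]'

```text
t: 10.68
ee_pos: [529.5, -191.9, 160.8]
tcp_rot: [1.367, 1.569, 1.496]
wrist_force: [0.7, -0.3, -0.1]
width: 12.2
```

```bash
python3 - <<'E'
from h import *
o=bot.get_obs();print(o["ee_pos"],o["wrist_force"],o["width"],o["t"])
e=np.array([531.5,-216])+20*np.array([-.1253,.992]);go(*e,57,7.2)
s=bot.camera("scene")
d=cv2.resize(s["image"][140:270,170:340],(680,520))
cv2.imwrite("pics/z5.png",d)
E
```

```text
[ 529.45411233 -191.85482112  160.82974512] [ 0.7147216  -0.27468151 -0.1154011 ] 12.2187608795408 10.675
[ 0.23  0.02 -0.09] [10.382 -0.438 -0.105]
```

View pics/z5.png

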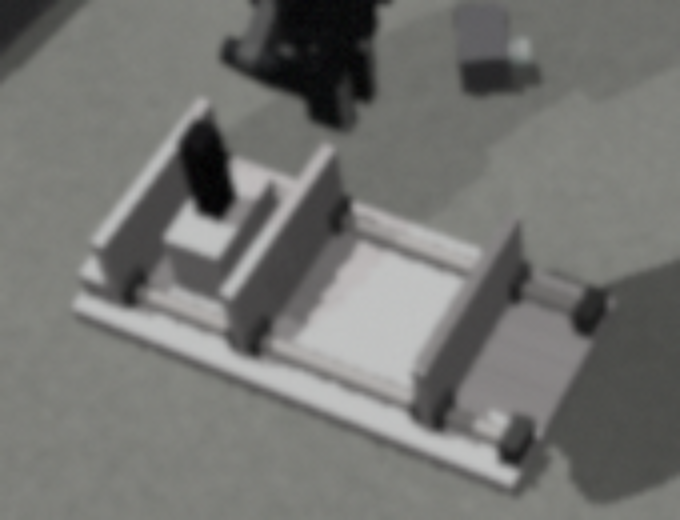

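Block stands upright in gap 1; the space between plates 1 and 2 is clear. Descending at the middle of it and starting the push.

>>> drive_tool --targets '[[[0,0,0],[4,0,-0.1],255],[[0,0,0],[8,0,-0.1],255],[[0,0,0],[10.3,0,-0.1],255],[[0,0,0],[10.3,0,-0.1],255]]'

```text
t: 11.22
ee_pos: [527.4, -196.5, 56.3]
tcp_rot: [2.915, 1.568, 3.039]
wrist_force: [-0.4, -0.6, 0.7]
width: 0.7
```

```bash
python3 - <<'E'
from h import *
o=bot.get_obs();print(o["ee_pos"],o["wrist_force"],o["width"],o["t"])
l=lambda p:((p[:2]-[531.5,-216])@[.992,.1253],(p[:2]-[531.5,-216])@[-.1253,.992])
print("tcp",l(o["ee_pos"]))
s=bot.camera("scene")
for n,(u,v) in dict(end=(97,247),p1=(232,293),p2=(420,375),p1far=(325,148),p2far=(517,225),endfar=(203,100)).items(): print(n,l(atz(s,(140+v/4,170+u/4),72)))
E
```

```text
[ 527.37398379 -196.47258041   56.31936635] [-0.38740369 -0.59384279  0.74384709] 0.6505312486016899 11.225
tcp (np.float64(-1.6462224075464265), np.float64(19.888190065003112))
end (np.float64(58.62869270988996), np.float64(-105.38848809585582))
p1 (np.float64(54.50323888973875), np.float64(-26.649473393782543))
p2 (np.float64(58.4432919779304), np.float64(83.72651898982319))
p1far (np.float64(-49.0485069665773), np.float64(-30.64994369394006))
p2far (np.float64(-45.61841114265421), np.float64(85.93281443761465))
endfar (np.float64(-50.76335391574734), np.float64(-107.97899344910061))
```

>>> drive_tool --targets '[[[0,0,0],[0,-1,0],255],[[0,0,0],[0,-2,0],255],[[0,0,0],[0,-3,0],255],[[0,0,0],[0,-3.5,0],255],[[0,0,0],[0,-4,0],255],[[0,0,0],[0,-4.5,0],255],[[0,0,0],[0,-5,0],255],[[0,0,0],[0,-5.3,0],255]]'

```text
t: 12.28
ee_pos: [534.8, -248.6, 57.5]
tcp_rot: [-2.268, 1.571, -2.143]
wrist_force: [0.9, 0.0, -0.1]
width: -0.3
```

>>> drive_tool --targets '[[[0,0,0],[0,-0.2,0],255],[[0,0,0],[0,-0.4,0],255],[[0,0,0],[0,-0.6,0],255],[[0,0,0],[0,-0.8,0],255]]'

```text
t: 12.78
ee_pos: [535.8, -256.3, 57.6]
tcp_rot: [-2.145, 1.571, -2.019]
wrist_force: [0.0, -0.1, 0.8]
width: 0.3
```

```bash
python3 - <<'E'
from h import *
o=bot.get_obs();print(o["ee_pos"],o["wrist_force"],o["torque"],o["t"])
s=bot.camera("scene")
d=cv2.resize(s["image"][140:270,170:340],(680,520))
cv2.imwrite("pics/z6.png",d)
E
```

```text
[ 535.80269121 -256.34308834   57.55611719] [ 0.01950295 -0.05285316  0.81372725] [ 0.00421684 -0.06430662 -0.01344344] 12.775
```

View pics/z6.png

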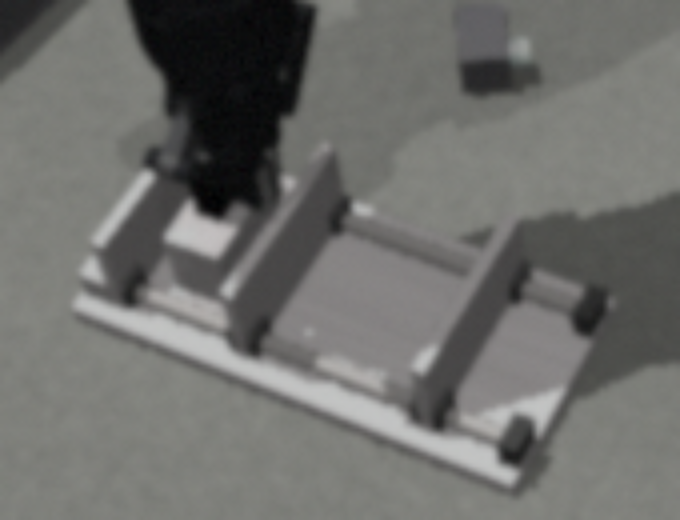

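```bash
python3 - <<'E'
from h import *
s=bot.camera("scene");t=bot.camera("top")
o=bot.get_obs();e=o["ee_pos"]
p=proj(s,[e,e+[0,0,30],e+[0,0,73]]);print((p-[170,140])*4)
L=lambda x,y,z:[531.5+.992*x-.1253*y,-216+.1253*x+.992*y,z]
print((proj(s,[L(55,-29,72),L(-55,-29,72),L(55,-29,14),L(0,-71,120),L(0,-71,60)])-[170,140])*4)
d=cv2.resize(s["image"][165:215,185:265],(640,400),interpolation=cv2.INTER_CUBIC)
q=proj(s,[e])[0];cv2.circle(d,tuple(int(v) for v in (q-[185,165])*8),4,(0,0,255),-1)
cv2.imwrite("pics/z7.png",np.clip(d.astype(float)*1.6,0,255).astype(np.uint8))
E
```

```text
[[267.61175226 223.1878788 ]
 [258.97412305 187.58999974]
 [245.79196311 133.25730401]]
[[227.55009824 292.13067305]
 [333.11605526 141.25600746]
 [245.6503503  355.45582693]
 [196.45032191 128.69142251]
 [216.76123573 202.49871196]]
```

View pics/z7.png

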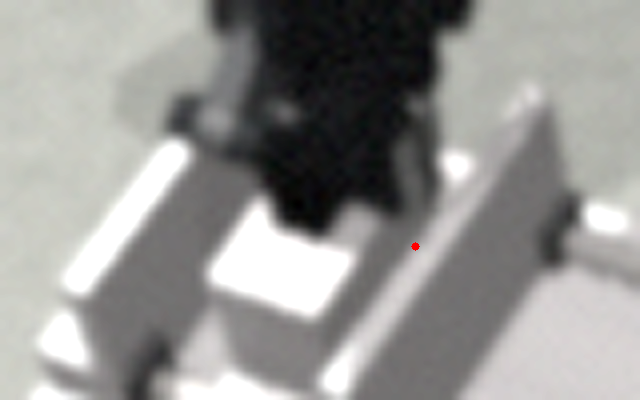

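The fingers are on the -y side of plate 1 without having moved it, so the tips must have passed above it (true tip height disagrees with TCP z). I'll raise, go back to the middle, and test by touching the bed.

>>> drive_tool --targets '[[[0,0,0],[-3,0,0],255],[[0,0,0],[-7.5,0,0],255],[[0,0,0],[-7.5,3,0],255],[[0,0,0],[-7.5,6.3,0.1],255],[[0,0,0],[-4,6.3,0.1],255],[[0,0,0],[0,6.3,0.1],255],[[0,0,0],[2,6.3,0.1],255],[[0,0,0],[3,6.3,0.1],255],[[0,0,0],[3,6.3,0.1],255]]'

```text
t: 14.05
ee_pos: [528.9, -193.6, 27.5]
tcp_rot: [3.068, 1.571, -3.09]
wrist_force: [0.2, 0.1, -0.1]
width: 0.0
```

```bash
python3 - <<'E'
from h import *
s=bot.camera("scene")
o=bot.get_obs();e=o["ee_pos"];print(e,o["wrist_force"],o["width"],o["t"])
d=cv2.resize(s["image"][150:230,200:300],(600,480),interpolation=cv2.INTER_CUBIC);d=np.clip(d.astype(float)*1.6,0,255).astype(np.uint8)
for z,col in((0,(0,0,255)),(20,(0,255,0)),(40,(255,0,0))):
    q=proj(s,[e+[0,0,z]])[0];cv2.circle(d,tuple(int(v) for v in (q-[200,150])*6),4,col,-1)
cv2.imwrite("pics/z8.png",d)
E
```

```text
[ 529.1664503  -193.72165239   28.08678025] [-0.70630313 -0.2046619  -0.19260084] 0.3318841541414934 14.1
```

View pics/z8.png

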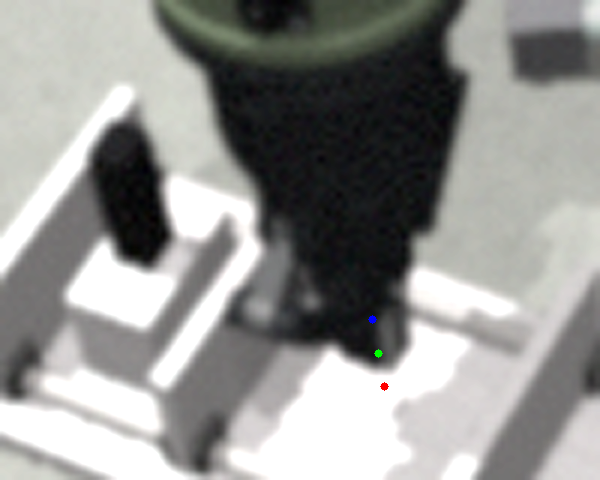

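Fingers end visibly ~15 mm above the projected TCP; so push with TCP at ~46 instead (tips ~61, plate top 72).

>>> drive_tool --targets '[[[0,0,0],[-1.8,0,0],255],[[0,0,0],[-1.8,-1,0],255],[[0,0,0],[-1.8,-2,0],255],[[0,0,0],[-1.8,-3,0],255],[[0,0,0],[-1.8,-3.5,0],255],[[0,0,0],[-1.8,-4,0],255],[[0,0,0],[-1.8,-4.5,0],255],[[0,0,0],[-1.8,-5,0],255]]'

```text
t: 15.1
ee_pos: [534.9, -241.5, 45.3]
tcp_rot: [1.955, 1.568, 2.081]
wrist_force: [-2.8, 10.4, 2.9]
width: 0.2
```

Plate 1 now moves (10 N). Continue.

>>> drive_tool --targets '[[[0,0,0],[0,-0.4,0],255],[[0,0,0],[0,-0.8,0],255],[[0,0,0],[0,-1.2,0],255],[[0,0,0],[0,-1.6,0],255],[[0,0,0],[0,-1.8,0],255],[[0,0,0],[0,-2,0],255]]'

```text
t: 15.85
ee_pos: [537.3, -260.9, 45.3]
tcp_rot: [1.924, 1.567, 2.051]
wrist_force: [-3.5, 11.3, 5.6]
width: -0.2
```

>>> drive_tool --targets '[[[0,0,0],[0,-0.15,0],255],[[0,0,0],[0,-0.3,0],255],[[0,0,0],[0,-0.45,0],255]]'

```text
t: 16.23
ee_pos: [537.9, -265.3, 45.3]
tcp_rot: [1.917, 1.567, 2.044]
wrist_force: [-2.5, 11.4, 4.7]
width: 0.1
```

>>> drive_tool --targets '[[[0,0,0],[0,-0.15,0],255],[[0,0,0],[0,-0.3,0],255],[[0,0,0],[0,-0.4,0],255]]'

```text
t: 16.6
ee_pos: [538.3, -268.3, 45.2]
tcp_rot: [1.895, 1.565, 2.021]
wrist_force: [-4.9, 20.1, 7.5]
width: 0.1
```

>>> drive_tool --targets '[[[0,0,0],[0,-0.1,0],255],[[0,0,0],[0,-0.2,0],255],[[0,0,0],[0,-0.3,0],255]]'

```text
t: 16.98
ee_pos: [538.3, -268.5, 45.0]
tcp_rot: [1.878, 1.561, 2.006]
wrist_force: [-9.4, 34.1, 14.5]
width: 0.3
```

>>> drive_tool --targets '[[[0,0,0],[0,-0.1,0],255],[[0,0,0],[0,-0.2,0],255],[[0,0,0],[0,-0.3,0],255]]'

```text
t: 17.35
ee_pos: [538.4, -268.8, 44.9]
tcp_rot: [1.868, 1.556, 1.997]
wrist_force: [-13.1, 49.4, 22.6]
width: 0.1
```

Plate 1 is snug: stopped dead at y≈-268.4 with the force rising to 49 N. Backing off and rising.

>>> drive_tool --targets '[[[0,0,0],[0,0.8,0],255],[[0,0,0],[0,2,0],255],[[0,0,0],[0,3,0],255],[[0,0,0],[-4,3,0],255],[[0,0,0],[-9,3,0],0],[[0,0,0],[-9,0,0],0],[[0,0,0],[-9,-3,0],0],[[0,0,0],[-9,-3,0],0],[[0,0,0],[-9,-3,0],0]]'

```text
t: 18.48
ee_pos: [543.2, -306.4, 135.4]
tcp_rot: [1.812, 1.57, 1.938]
wrist_force: [-0.7, -0.4, 0.1]
width: 85.0
```

```bash
python3 - <<'E'
from h import *
s=bot.camera("scene")
o=bot.get_obs();e=o["ee_pos"];print(e,o["wrist_force"],o["width"],o["t"])
go(543.1,-304,76,7.2)
l=lambda p:((p[:2]-[531.5,-216])@[.992,.1253],(p[:2]-[531.5,-216])@[-.1253,.992])
t=bot.camera("top")
for k in(s,t):
  for q,z in(("gauge_mid",67),("plate1_mid",43),("end_plate",43)):
    for r in bot.spot_point(k,q)[:1]: print(q,round(r["score"],2),r["point"],l(atz(k,r["point"],z)))
cv2.imwrite("pics/z9.png",np.clip(1.4*np.hstack([cv2.resize(s["image"][150:240,190:280],(400,400)),cv2.resize(t["image"][205:295,390:480],(400,400))]).astype(float),0,255))
E
```

```text
[ 543.35715062 -306.23014534  135.51874089] [ 0.19249428 -0.62984254  0.16990406] 85.47973152236813 18.525
[ 0.02  0.   -0.03] [5.952e+00 2.220e-01 2.000e-03]
gauge_mid 0.67 [186.2, 220.3] (np.float64(-2.556547918170814), np.float64(-80.77553907056001))
plate1_mid 0.81 [194.5, 226.8] (np.float64(-3.5638123860311515), np.float64(-69.94478258819632))
end_plate 0.29 [155.4, 291.4] (np.float64(-163.69952136272843), np.float64(6.301355995760712))
gauge_mid 0.68 [248.5, 448.5] (np.float64(-1.6121439331293046), np.float64(-91.1796202397205))
plate1_mid 0.89 [250.4, 434.0] (np.float64(-1.8830308695292997), np.float64(-65.02749556264632))
end_plate 0.89 [247.2, 452.2] (np.float64(0.9373004782323069), np.float64(-105.51642598630802))[ WARN:0@8.154] global loadsave.cpp:1063 imwrite_ Unsupported depth image for selected encoder is fallbacked to CV_8U.
```

View pics/z9.png

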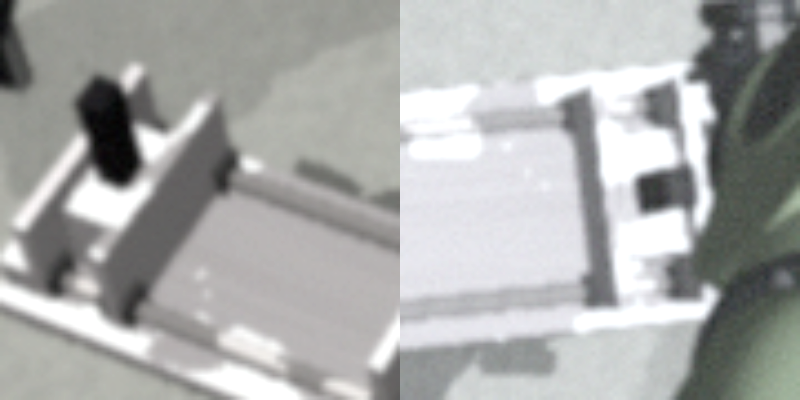

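Both plates sit snug on the block. Gripping it again, then lifting gently.

>>> drive_tool --targets '[[[0,0,0],[3,0.2,0],0],[[0,0,0],[5.9,0.2,0],0],[[0,0,0],[5.9,0.2,0],0],[[0,0,0],[5.9,0.2,0],255],[[0,0,0],[5.9,0.2,0],255],[[0,0,0],[5.9,0.2,0],255],[[0,0,0],[5.9,0.2,0],255],[[0,0,0],[5.9,0.2,0],255]]' --force 60

```text
t: 19.88
ee_pos: [543.2, -305.4, 77.2]
tcp_rot: [-0.728, 1.57, -0.602]
wrist_force: [-1.7, 1.4, 7.8]
width: 18.5
```

>>> drive_tool --targets '[[[0,0,0],[-0.5,0,0],255],[[0,0,0],[-1.5,0,0],255]]'

```text
t: 20.12
ee_pos: [542.6, -305.3, 91.6]
tcp_rot: [2.989, 1.57, 3.114]
wrist_force: [1.2, -1.1, -3.5]
width: 18.6
```

>>> drive_tool --targets '[[[0,0,0],[-2,0,0],255],[[0,0,0],[-6,0,0],255],[[0,0,0],[-6.5,1.5,0],255],[[0,0,0],[-6.5,5.1,0],255],[[0,0,0],[-6.5,5.1,0],255],[[0,0,0],[-4,5.1,0],255],[[0,0,0],[-1,5.1,0],255],[[0,0,0],[0.8,5.1,0],255],[[0,0,0],[1.1,5.1,0],255],[[0,0,0],[1.1,5.1,0],255]]'

```text
t: 21.38
ee_pos: [536.7, -254.7, 81.0]
tcp_rot: [-1.004, 1.57, -0.879]
wrist_force: [-0.4, 0.1, -1.6]
width: 18.3
```

>>> drive_tool --targets '[[[0,0,0],[0.15,0,0],255],[[0,0,0],[0.3,0,0],255],[[0,0,0],[0.4,0,0],255],[[0,0,0],[0.4,0,0],255]]'

```text
t: 21.88
ee_pos: [536.8, -254.7, 77.2]
tcp_rot: [-0.673, 1.57, -0.548]
wrist_force: [-2.1, 1.0, 8.1]
width: 18.6
```

>>> drive_tool --targets '[[[0,0,0],[-0.05,0,0],0],[[0,0,0],[-0.05,0,0],0],[[0,0,0],[-0.05,0,0],0],[[0,0,0],[-0.05,0,0],0],[[0,0,0],[-3,0,0],0],[[0,0,0],[-8,0,0],255],[[0,0,0],[-8,5,0],255],[[0,0,0],[-8,11,0],255],[[0,0,0],[-8,15.1,0],255],[[0,0,0],[-8,15.1,0],255]]'

```text
t: 23.12
ee_pos: [517.8, -101.7, 156.7]
tcp_rot: [1.459, 1.57, 1.589]
wrist_force: [-0.4, -0.9, -0.2]
width: 0.2
```

```bash
python3 - <<'E'
from h import *
s=bot.camera("scene");t=bot.camera("top")
o=bot.get_obs();e=o["ee_pos"];print(e,o["wrist_force"],o["width"],o["t"])
x=np.array([531.5,-216])+112*np.array([-.1253,.992]);go(*x,45,7.2)
l=lambda p:((p[:2]-[531.5,-216])@[.992,.1253],(p[:2]-[531.5,-216])@[-.1253,.992])
print("tcp",l(e))
for k in(s,t):
  for q,z in(("gauge_mid",67),("plate1_mid",43),("plate2_mid",43)):
    for r in bot.spot_point(k,q)[:1]: print(q,round(r["score"],2),r["point"],l(atz(k,r["point"],z)))
E
```

```text
[ 517.85576318 -105.03580753  156.61984252] [ 0.27517509  0.42993028 -1.10459333] 0.4096088802192223 23.225
[-0.01  0.01  0.03] [11.162  0.025 -0.038]
tcp (np.float64(0.3687303957391057), np.float64(111.78610180757887))
gauge_mid 0.68 [287.0, 409.4] (np.float64(55.4280830969353), np.float64(363.5831694521162))
plate1_mid 0.58 [196.9, 227.0] (np.float64(1.9080723213808335), np.float64(-66.16091361653568))
plate2_mid 0.92 [216.2, 286.6] (np.float64(-6.714964418658706), np.float64(74.2133892642741))
gauge_mid 0.63 [252.2, 423.0] (np.float64(-3.8017708940515647), np.float64(-35.7705559559278))
plate1_mid 0.85 [252.3, 436.7] (np.float64(-6.658797783806508), np.float64(-70.40198255201592))
```

>>> drive_tool --targets '[[[0,0,0],[5,0,0],255],[[0,0,0],[9,0,0],255],[[0,0,0],[11.1,0,0],255],[[0,0,0],[11.1,-0.6,0],255],[[0,0,0],[11.1,-1.2,0],255],[[0,0,0],[11.1,-1.7,0],255],[[0,0,0],[11.1,-2.2,0],255],[[0,0,0],[11.1,-2.7,0],255],[[0,0,0],[11.1,-3.2,0],255],[[0,0,0],[11.1,-3.7,0],255]]'

```text
t: 24.78
ee_pos: [522.6, -140.3, 46.2]
tcp_rot: [1.329, 1.569, 1.455]
wrist_force: [-2.1, 9.3, 6.1]
width: -0.2
```

>>> drive_tool --targets '[[[0,0,0],[0,-0.6,0],255],[[0,0,0],[0,-1.2,0],255],[[0,0,0],[0,-1.8,0],255],[[0,0,0],[0,-2.4,0],255],[[0,0,0],[0,-3,0],255],[[0,0,0],[0,-3.6,0],255],[[0,0,0],[0,-4.2,0],255],[[0,0,0],[0,-4.8,0],255]]'

```text
t: 25.78
ee_pos: [528.7, -187.9, 46.2]
tcp_rot: [1.207, 1.569, 1.333]
wrist_force: [-0.6, 10.5, 5.8]
width: -0.1
```

>>> drive_tool --targets '[[[0,0,0],[0,-0.5,0],255],[[0,0,0],[0,-1,0],255],[[0,0,0],[0,-1.5,0],255],[[0,0,0],[0,-2,0],255],[[0,0,0],[0,-2.4,0],255],[[0,0,0],[0,-2.7,0],255]]'

```text
t: 26.52
ee_pos: [532.1, -214.7, 46.2]
tcp_rot: [1.172, 1.569, 1.298]
wrist_force: [-0.7, 9.9, 6.8]
width: -0.1
```

>>> drive_tool --targets '[[[0,0,0],[0,-0.15,0],255],[[0,0,0],[0,-0.3,0],255],[[0,0,0],[0,-0.45,0],255],[[0,0,0],[0,-0.6,0],255]]'

```text
t: 27.02
ee_pos: [532.9, -220.2, 46.2]
tcp_rot: [1.31, 1.568, 1.436]
wrist_force: [-1.2, 12.4, 5.6]
width: -0.1
```

>>> drive_tool --targets '[[[0,0,0],[0,-0.15,0],255],[[0,0,0],[0,-0.3,0],255],[[0,0,0],[0,-0.45,0],255],[[0,0,0],[0,-0.45,0],255]]'

```text
t: 27.52
ee_pos: [533.4, -224.8, 46.2]
tcp_rot: [1.271, 1.569, 1.398]
wrist_force: [-0.2, 10.5, 5.3]
width: 0.3
```

>>> drive_tool --targets '[[[0,0,0],[0,-0.05,0],255],[[0,0,0],[0,-0.1,0],255],[[0,0,0],[0,-0.1,0],255]]'

```text
t: 27.9
ee_pos: [533.5, -225.7, 46.2]
tcp_rot: [1.321, 1.568, 1.448]
wrist_force: [-0.1, 12.1, 5.4]
width: -0.1
```

>>> drive_tool --targets '[[[0,0,0],[0,-0.05,0],255],[[0,0,0],[0,-0.05,0],255]]'

```text
t: 28.15
ee_pos: [533.6, -226.1, 46.2]
tcp_rot: [1.308, 1.568, 1.434]
wrist_force: [-0.4, 10.9, 5.2]
width: -0.1
```

>>> drive_tool --targets '[[[0,0,0],[0,-0.05,0],255],[[0,0,0],[0,-0.05,0],255]]'

```text
t: 28.4
ee_pos: [533.6, -226.6, 46.2]
tcp_rot: [1.319, 1.568, 1.445]
wrist_force: [-0.4, 12.0, 7.0]
width: 0.4
```

>>> drive_tool --targets '[[[0,0,0],[0,-0.05,0],255],[[0,0,0],[0,-0.05,0],255]]'

```text
t: 28.65
ee_pos: [533.7, -227.1, 46.2]
tcp_rot: [1.3, 1.568, 1.426]
wrist_force: [-0.6, 12.0, 6.5]
width: -0.1
```

>>> drive_tool --targets '[[[0,0,0],[0,-0.04,0],255],[[0,0,0],[0,-0.04,0],255]]'

```text
t: 28.9
ee_pos: [533.8, -227.4, 46.2]
tcp_rot: [1.332, 1.568, 1.458]
wrist_force: [-0.2, 12.2, 6.7]
width: 0.4
```

>>> drive_tool --targets '[[[0,0,0],[0,-0.03,0],255],[[0,0,0],[0,-0.03,0],255]]'

```text
t: 29.15
ee_pos: [533.7, -227.5, 46.2]
tcp_rot: [1.424, 1.568, 1.55]
wrist_force: [-1.4, 14.2, 7.8]
width: 0.2
```

```bash
python3 - <<'E'
from h import *
s=bot.camera("scene");t=bot.camera("top")
f=[bot.get_obs() for _ in range(5)];print(np.mean([o["ee_pos"] for o in f],0),np.mean([o["wrist_force"] for o in f],0))
cv2.imwrite("pics/z10.png",np.clip(1.4*np.hstack([cv2.resize(s["image"][150:240,190:280],(400,400),interpolation=cv2.INTER_CUBIC),cv2.resize(t["image"][210:290,385:465],(400,400),interpolation=cv2.INTER_CUBIC)]).astype(float),0,255).astype(np.uint8))
E
```

```text
[ 533.75780046 -227.42964437   46.15854326] [-0.14680453 13.34469132  7.99883705]
```

View pics/z10.png

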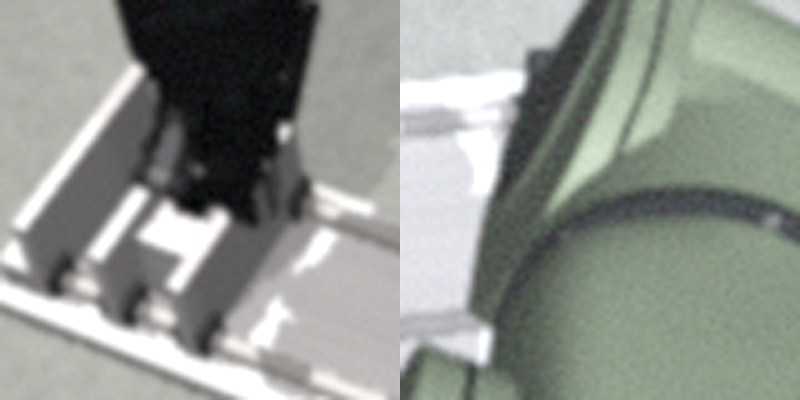

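The three plates are equally spaced (near corners at (15,228), (95,258), (175,290)), and the position has stopped while the force rises. One more tiny step to confirm.

>>> drive_tool --targets '[[[0,0,0],[0,-0.04,0],255],[[0,0,0],[0,-0.04,0],255],[[0,0,0],[0,-0.04,0],255]]'

```text
t: 29.62
ee_pos: [533.8, -227.5, 46.2]
tcp_rot: [1.473, 1.567, 1.599]
wrist_force: [-1.5, 14.9, 7.2]
width: 0.1
```

Snug at ~15 N with no motion. Back off and regrip.

>>> drive_tool --targets '[[[0,0,0],[0,0.5,0],255],[[0,0,0],[0,1.5,0],255],[[0,0,0],[0,3,0],255],[[0,0,0],[-4,3,0],255],[[0,0,0],[-9,3,0],0],[[0,0,0],[-9,0,0],0],[[0,0,0],[-9,-3.5,0],0],[[0,0,0],[-9,-3.5,0],0],[[0,0,0],[-9,-3.5,0],0]]'

```text
t: 30.75
ee_pos: [537.9, -263.4, 135.4]
tcp_rot: [1.836, 1.57, 1.962]
wrist_force: [0.5, 0.1, 1.0]
width: 85.1
```

```bash
python3 - <<'E'
from h import *
o=bot.get_obs();print(o["ee_pos"],o["width"],o["t"]);go(537.8,-262.9,76,7.2)
E
```

```text
[ 537.88909662 -263.41011577  135.39024182] 85.05852449694225 30.75
[ 0.02 -0.01 -0.04] [ 5.939e+00  4.800e-02 -1.000e-03]
```

>>> drive_tool --targets '[[[0,0,0],[3,0.05,0],0],[[0,0,0],[5.9,0.05,0],0],[[0,0,0],[5.9,0.05,0],0],[[0,0,0],[5.9,0.05,0],255],[[0,0,0],[5.9,0.05,0],255],[[0,0,0],[5.9,0.05,0],255],[[0,0,0],[5.9,0.05,0],255],[[0,0,0],[5.9,0.05,0],255]]' --force 60

```text
t: 31.75
ee_pos: [538.0, -264.2, 77.2]
tcp_rot: [-0.578, 1.57, -0.453]
wrist_force: [-1.4, 0.9, 8.4]
width: 18.7
```

>>> drive_tool --targets '[[[0,0,0],[-0.5,0,0],255],[[0,0,0],[-1.5,0,0],255],[[0,0,0],[-4,0,0],255],[[0,0,0],[-8,0,0],255],[[0,0,0],[-12,0,0],255],[[0,0,0],[-12,0,0],255],[[0,0,0],[-12,0,0],255]]'

```text
t: 32.62
ee_pos: [537.5, -263.9, 196.1]
tcp_rot: [2.53, 1.57, 2.655]
wrist_force: [0.0, 0.5, -2.6]
width: 18.1
```

```bash
python3 - <<'E'
from h import *
o=bot.get_obs();print(o["ee_pos"],o["width"],o["t"]);go(559.5,235,198,-2.4)
s=bot.camera("scene");t=bot.camera("top");L=np.array([531.5,-216]);P={}
for n,k in(("s",s),("t",t)):
  for q in("end_plate","plate1_mid","plate2_mid"):
    for r in bot.spot_point(k,q)[:1]: p=atz(k,r["point"],43)[:2]-L;print(n,q,round(r["score"],2),r["point"],p@[-.1253,.992])
cv2.imwrite("pics/z11.png",s["image"])
E
```

```text
[ 537.4771484  -263.88818168  196.13440965] 18.147332953911857 32.625
[ 9.58 -0.04 -0.02] [-0.169 49.223  8.418]
s end_plate 0.87 [192.1, 211.4] -103.87118218126938
s plate1_mid 0.56 [326.4, 212.1] 62.94288618435227
s plate2_mid 0.77 [201.7, 240.8] -32.50063897338685
t plate1_mid 0.32 [247.4, 440.1] -79.12335517333881
t plate2_mid 0.64 [250.0, 418.8] -31.974223236376858
```

>>> drive_tool --targets '[[[0,0,0],[0,3,0.5],255],[[1,0,0],[0,8,1.4],255],[[2.5,0,0],[0,14,2.4],255],[[4,0,0],[0,20,3.4],255],[[6,0,0],[0,26,4.4],255],[[8,0,0],[0,32,5.5],255],[[9.6,0,0],[0,38,6.5],255],[[9.6,0,0],[0,44,7.5],255],[[9.6,0,0],[0,48,8.2],255],[[9.6,0,0],[0,49.2,8.4],255]]'

```text
t: 34.28
ee_pos: [559.1, 237.3, 196.0]
tcp_rot: [2.422, 1.57, 2.383]
wrist_force: [-0.0, -0.4, -3.0]
width: 18.5
```

>>> drive_tool --targets '[[[0,0,0],[3,0,0],255],[[0,0,0],[7,0,0],255],[[0,0,0],[10.5,0,0],255],[[0,0,0],[12,0,0],255],[[0,0,0],[12,0,0],255]]'

```text
t: 34.9
ee_pos: [559.7, 234.0, 76.4]
tcp_rot: [-2.357, 1.57, -2.4]
wrist_force: [-0.3, 1.1, -1.5]
width: 18.6
```

>>> drive_tool --targets '[[[0,0,0],[0.3,0,0],255],[[0,0,0],[0.6,0,0],255],[[0,0,0],[0.75,0,0],255],[[0,0,0],[0.75,0,0],255]]'

```text
t: 35.4
ee_pos: [559.8, 234.6, 69.2]
tcp_rot: [0.358, 1.57, 0.316]
wrist_force: [-1.0, 0.2, 0.5]
width: 18.7
```

>>> drive_tool --targets '[[[0,0,0],[0.08,0,0],255],[[0,0,0],[0.08,0,0],0],[[0,0,0],[0.08,0,0],0],[[0,0,0],[0.08,0,0],0],[[0,0,0],[0.08,0,0],0],[[0,0,0],[-3,0,0],0],[[0,0,0],[-8,0,0],0],[[0,0,0],[-13,0,0],0],[[0,0,0],[-13,5,-3],0],[[0,0,0],[-13,10,-6],0]]'

```text
t: 36.65
ee_pos: [503.4, 338.1, 199.5]
tcp_rot: [0.87, 1.57, 0.827]
wrist_force: [1.1, 1.7, -0.5]
width: 85.7
```

>>> drive_tool --targets '[[[0,0,0],[0,5,-3],0],[[0,0,0],[0,10,-6],0],[[0,0,0],[0,10,-6],0]]'

```text
t: 37.02
ee_pos: [445.0, 443.4, 198.4]
tcp_rot: [2.597, 1.569, 2.561]
wrist_force: [-0.3, -0.4, 0.2]
width: 85.4
```

```bash
python3 - <<'E'
from h import *
s=bot.camera("scene");t=bot.camera("top");L=np.array([531.5,-216])
o=bot.get_obs();print(o["ee_pos"],o["wrist_force"],o["t"])
for n,k in(("s",s),("t",t)):
  for q in("end_plate","plate1_mid","plate2_mid"):
    for r in bot.spot_point(k,q)[:2]: p=atz(k,r["point"],43)[:2]-L;print(n,q,round(r["score"],2),r["point"],p@[-.1253,.992])
  for q,z in(("gauge_mid",59),("thin_mid",59),("collar",6),("hexkey",6)):
    for r in bot.spot_point(k,q)[:1]: print(n,q,round(r["score"],2),atz(k,r["point"],z))
cv2.imwrite("pics/z12.png",np.clip(1.3*np.hstack([cv2.resize(s["image"][150:250,190:290],(400,400),interpolation=cv2.INTER_CUBIC),cv2.resize(s["image"][260:360,370:470],(400,400),interpolation=cv2.INTER_CUBIC)]).astype(float),0,255).astype(np.uint8))
# plate ridge profile along row in top and scene view at plate-top height
for n,k in(("s",s),("t",t)):
  g=cv2.cvtColor(k["image"],cv2.COLOR_BGR2GRAY).astype(np.float32);ys=np.arange(-125,0,1.);A=0
  for x in np.arange(-30,31,4.):
    P=[[L[0]+.992*x-.1253*y,L[1]+.1253*x+.992*y,72] for y in ys];q=proj(k,P).astype(np.float32)
    A=A+cv2.remap(g,q[:,0:1],q[:,1:2],cv2.INTER_LINEAR)[:,0]
  print(n,list(zip(ys.astype(int)[::2],(A/16).astype(int)[::2])))
E
```

```text
[448.16608795 439.32579292 198.8329597 ] [ 0.68817647  0.00138512 -0.08644674] 37.125
s end_plate 0.63 [191.2, 208.2] -111.54833211454394
s plate1_mid 0.92 [197.5, 228.9] -61.58330671106869
s plate2_mid 0.95 [201.3, 244.1] -26.59438780926642
s thin_mid 0.59 [571.74370025 126.14078363  59.        ]
s collar 0.53 [645.81596266 195.77565871   6.        ]
s hexkey 0.57 [576.62147494 183.21579896   6.        ]
t end_plate 0.87 [246.8, 450.5] -101.92725837789396
t end_plate 0.23 [249.9, 432.1] -61.019320056987596
t plate1_mid 0.62 [251.6, 435.5] -67.97529536965042
t plate1_mid 0.19 [231.6, 197.4] 449.34106608113984
t plate2_mid 0.92 [251.6, 420.8] -35.919394618925665
t plate2_mid 0.69 [252.4, 401.6] 6.234809499417301
t gauge_mid 0.65 [563.57945014 234.91824526  59.        ]
t thin_mid 0.63 [497.34155459 138.22293153  59.        ]
t collar 0.68 [ 531.32516648 -249.88226737    6.        ]
t hexkey 0.59 [ 775.88003622 -134.34160301    6.        ]
s [(np.int64(-125), np.int64(117)), (np.int64(-123), np.int64(117)), (np.int64(-121), np.int64(117)), (np.int64(-119), np.int64(117)), (np.int64(-11
[... 3153 characters left out ...]
2)), (np.int64(-43), np.int64(152)), (np.int64(-41), np.int64(151)), (np.int64(-39), np.int64(152)), (np.int64(-37), np.int64(157)), (np.int64(-35), np.int64(169)), (np.int64(-33), np.int64(182)), (np.int64(-31), np.int64(184)), (np.int64(-29), np.int64(182)), (np.int64(-27), np.int64(183)), (np.int64(-25), np.int64(186)), (np.int64(-23), np.int64(181)), (np.int64(-21), np.int64(157)), (np.int64(-19), np.int64(112)), (np.int64(-17), np.int64(84)), (np.int64(-15), np.int64(82)), (np.int64(-13), np.int64(90)), (np.int64(-11), np.int64(114)), (np.int64(-9), np.int64(141)), (np.int64(-7), np.int64(152)), (np.int64(-5), np.int64(154)), (np.int64(-3), np.int64(153)), (np.int64(-1), np.int64(153))]
```

Row profiles give plate edges at -103, -61 and -19 mm in both cameras, so both spacings are 42 mm. One last check that the block stands, then hand in.

```bash
python3 - <<'E'
from h import *
for n in("scene","top"):
  k=bot.camera(n)
  for q in("gauge_mid","thin_mid"):
    for r in bot.silhouettes(k,q)[:1]:print(n,q,round(r["score"],2),r["pixels"].sum(),r["extent"])
  old=cv2.imread(f"pics/{n}0.png");b=slice(260,370),slice(340,475)
  if n=="top": b=slice(185,285),slice(180,280)
  g=cv2.cvtColor(k["image"],cv2.COLOR_BGR2GRAY).astype(float)
  print("dark px",(cv2.cvtColor(old,6)[b]<40).sum(),(g[b]<40).sum(),"handle top px",proj(k,[[559.5,234,112],[559.5,234,52]]).round())
  for p in proj(k,[[559.5,234,110],[559.5,234,80]]): print(k["image"][int(p[1]),int(p[0])])
bot.finish_job();print(bot.get_obs()["t"])
E
```

```text
scene gauge_mid 0.72 863 [426.3, 301.9, 33.6, 45.4]
scene thin_mid 0.74 535 [377.7, 281.5, 19.1, 41.5]
dark px 325 327 handle top px [[452. 306.]
 [444. 320.]]
[24 24 26]
[16 17 17]
top gauge_mid 0.56 559 [190.4, 221.7, 19.2, 28.1]
top thin_mid 0.75 322 [243.0, 218.7, 13.5, 22.3]
dark px 2 2 handle top px [[194. 234.]
 [200. 236.]]
[62 61 62]
[37 46 42]
the job is handed in; nothing more can be done
the job is handed in; nothing more can be done
```

The job is handed in: both plates were set with the thicker block, and the block is back on the cork pad, released and with the gripper clear. `finish_job` gives no verdict, so the result below rests on my own last checks.

**What I did:** I stood the block in the first gap and pushed plate 1 until it stopped dead against it. I then stepped the block over and pushed plate 2 up to it with about 15 N, where the force rose without further movement. About 37 s of the 70 s were used.

**Checks that passed:**
- Edge profiles in both cameras put the plates 42.0 mm and about 41.9 mm apart, centre to centre, so both gaps are 34 mm.
- The block's outline matches its upright outline at the start (863 against 858 pixels in the scene view, 559 against 553 in the top view), and its handle is where an upright block's would be.
- The thin block shows no clear movement in the scene view.

**Failed or disagreed:**
- **First push:** it passed over plate 1 without touching anything, because the fingertips sit roughly 15 mm higher than the reported tool point. I repeated it lower and it worked.
- **Plate 2 stop:** by tool position it stopped about 1 mm further in than I predicted, while the images show 42 mm.
- **Network readings:** several final point reports were wrong or scattered (thin block in the top view, collar, hex key, plates). I relied on the edge profiles instead.
- **Not confirmed:** I had no picture views left, so I did not look at the final state. The collar and hex key were never approached, but their final positions are not confirmed, and I did not re-measure the jar, core, screwdriver or sensor head.

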